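# Fit a water filter tube and close the flap

## Task

Fit the new filter tube in the worktop water filter: pull the front flap down, push the tube foot first into the slanting collet, past its seal, until it is fully home on the bottom, and then push the flap back up shut. Leave the tube in place and leave the mortar, the steel canister and the glass jar standing where they are.

Things in the scene. Friction and masses are not known exactly. Their poses are not given: they have to be found in the camera images.
- tube_mid (a point): centre, half-way up, of the loose filter tube, upright on the worktop at the start: white plastic, round, 135 mm long, about 0.15 kg. The lower 85 mm is 34 mm in diameter with two thin black rings and a foot chamfered over 8 mm; the upper 50 mm is a smooth round cap of 42 mm diameter to hold it by. z points from foot to cap.
- tube_foot (a point): centre of the end face of the tube's foot (the 34 mm end), 67.5 mm below tube_mid along the tube; same axes.
- collet: fixed grey round socket in the filter unit. Origin: centre of the bore's floor; z points out along the bore, leaning 25 degrees from vertical to the flap side. Bore 40 mm deep, 36.6 mm wide; steel mouth flared to about 44 mm over the last 7 mm; 60 mm wide outside. A sprung seal 22 mm above the floor takes about 5 to 15 N to pass, then grips; a tube let go above it does not go home.
- unit: the fixed water filter unit: matte anthracite housing, 236 mm wide, 200 mm deep, open above, front closed by the flap; origin under it at worktop height, 79 mm behind the hinge line, x to its back. Bay 216 mm wide inside; side walls 137 mm high, back wall 97 mm high with its inner face 85 mm behind the origin. The collet stands in the middle.
- hinge (a point): middle of the flap's hinge line at the bottom front of the unit, 22 mm above the worktop, fixed to the unit. x points level from the unit's front to its back (away from the robot), y along the hinge line, z up. The collet's floor is 105 mm behind it and 16 mm higher.
- flap_edge (a point): middle of the flap's free upper edge, 130 mm from the hinge line. The flap is an anthracite panel 214 mm wide, 12 mm thick (hinge line in its mid-plane), its last 14 mm an aluminium strip 16 mm thick. No handle: hook it behind or pinch it at this edge from above, push it shut from outside. z points from hinge to edge, x to the inside.
- flap (a joint): angle of the flap (rad): 0 shut and upright, growing as its upper edge swings down and out towards the robot, to the stop at 1.05. A stiff hinge (0.24 N m) keeps it where it is left; at the edge it takes about 2 to 6 N.
- mortar: bystander: white porcelain mortar bowl, 100 mm across, 70 mm high; origin at the centre of its underside, z up. To be left alone.
- canister: bystander: closed steel canister, 62 mm diameter, 105 mm high; origin at the centre of its underside, z up. To be left alone.
- hexjar: bystander: hexagonal glass jar with silver cap, 56 mm across, 85 mm high; origin at the centre of its underside, z up. To be left alone.
Things that resemble listed ones, but are neither listed nor needed, are in the scene too. Leave any red or yellow look-alike of the part that bears tube_mid alone.

How it is judged:
By the outcome, as a careful person would: the job done as asked, in the order asked, and still so for the second after the job is handed in, with the robot touching nothing.
It also fails if it takes over 72 s, if anything falls off the work surface, if the arm or the gripper's body presses on something with over 40 N, if the wrist force passes 120 N, or if a joint passes its speed limit or range.

## Robot

A 6-joint arm with a two-finger parallel gripper is mounted at the origin on the work surface. World frame = base frame: x ahead of the robot, y to its left, z up, the work surface at z = 0. Lengths are in m, angles in rad, forces in N, time in s.
With the tool pointing down it reaches from about 0.35 to 0.975 m from the base axis. Payload 4.9 kg.
Tool frame: the origin (TCP) lies at the very end of the fingers, on their centre line; the grasp point (between the pads) lies 19 mm behind it; z points along the fingers, y is the line along which they close (so a half turn about z gives the same grasp; the last joint's range is limited). The gripper opens to 85 mm and grips with 20 to 120 N. Pads are 22 mm wide; open, the fingers measure 114 mm over their backs; the gripper's body (76 mm by 85 mm) begins 54 mm behind the grasp point. The pads swing forward as they close: fully open they stand 13 mm farther back than shut.
Start: joints at [-1.253, 0.053, 1.613, -0, 1.476, -0.119], TCP at [0.264, -0.566, 0.231] pointing down, gripper open.
Joint ranges: [-3.01, 3.01], [-1.01, 2.22], [0.06, 2.58], [-1.02, 4.17], [0.09, 2.62], [-3.14, 3.14]. Speed limits (rad/s): [2.57, 2.57, 3.14, 3.14, 3.14, 3.14].

## Interface

Orientations are given as a rotation vector (axis times angle).
In Python, from station import ctrl, imaging gives the robot as it stands.
- The arm moves only by the tool play_rows, never from a script. Its argument "series" is a list of rows, each a list of 3 entries, a list of its own where there are three numbers: the opening, from 0 (shut) to 1 (fully open), then the shift along the tool's x, y, z each as a share of 0.05 m, from -1 to 1, then the turn, a rotation vector about the tool's x, y, z each as a share of 8 degrees, from -1 to 1. In form: [[grip, [dx, dy, dz], [ax, ay, az]], ...]. A call has 1 to 8 rows; each row shifts and turns the commanded pose from where the row before left it, along the tool's axes as they then stand; what a row does not reach is not made up. A row lasts 1/8 s, in which the tool goes at most 62.5 mm and 10.7 degrees, less where a joint would pass 70% of its speed; a pose out of reach is approached as far as the arm can. A call with a number of a shift or a turn outside -1 to 1 is refused whole. A call with a gripper value outside its range is refused whole. The fingers move at their own pace and stop on an object; "force" is the grip in N (left out, the last holds). Time passes only in rows, so rows that do not move let the fingers close. It gives the time, the measured TCP pose, the force, the opening and the grip force at its end, in the units of the state.
- ctrl.get_obs(): the state, without advancing time (a new reading comes with each control period).
- imaging.get_image(name): name is "scene" or "top" or "wrist"; returns a dict with "color" (384x512x3 uint8, blue, green, red), "fx", "fy", "cx", "cy" (pixels), "extrinsics" (4x4, takes a point from world to camera coordinates); the wrist camera has in their place "hand_eye" (4x4, takes a point from camera to tool coordinates, whose origin is the TCP and whose axes are the flange's). Camera axes: x right, y down, z forward; pixel columns grow to the right and rows downward; lengths in m; the calibration is good to about 2 mm. A picture is of the moment at which its call begins: read the wrist's pose just before it. There is no depth.
- ctrl.finish_job(): hands the job in; it is judged then, once.
The state is a dict: "t": time; "q": joint angles; "dq": joint speeds; "effort": joint torques, N m; "tool_pos": TCP position; "tool_rot": TCP orientation; "contact_force": force on the tool from outside, world axes, zero at the start; "wrist_torque": the same for the moment, N m; "opening": finger opening in m; "grip_force": force on a finger pad.
Only numpy, scipy, OpenCV 4.12 (cv2) and the standard library are available. Lean on these libraries where they do the work, as an engineer would, in place of code of your own. Each camera call takes 0.05 s, during which the arm holds its last target. There are 200 camera calls.

## Working session

There is one attempt and no reset: what is moved stays moved. The work goes in short steps, Python scripts to look and compute and a tool call to move; the robot and the scene stay as the last step left them, time stands still between calls to the robot, and variables do not carry over. Pictures are saved under pics/ and viewed, at most 10 in all, crops included, and the job is handed in when it is done.

Besides the shell and the picture viewer there is one more tool, called after ">>>" as name([rows], argument=value, ...), one row to a line, values as JSON. play_rows: Moves the arm, as the interface text tells. Shift numbers are shares of 0.05 m and turn numbers shares of 8 degrees, none past 1 either way. Its arguments: {"type":"object","properties":{"series":{"type":"array"},"force":{"type":"number"}},"required":["series"]}

```bash
ls; mkdir -p pics; python3 - <<'E'
from station import ctrl, imaging
import cv2,numpy as np
print(ctrl.get_obs())
for n in("scene","top"):
    d=imaging.get_image(n);cv2.imwrite(f"pics/{n}0.png",d["color"]);np.savez(f"{n}0.npz",**d)
    print(n,d["fx"],d["cx"],d["cy"],np.round(d["extrinsics"],3).tolist())
a=cv2.imread("pics/scene0.png");b=cv2.imread("pics/top0.png")
E
```

```text
pics
{'t': 0.0, 'q': array([-1.25302363e+00,  5.33239473e-02,  1.61430743e+00, -1.65345834e-08,
        1.47601144e+00, -1.19015119e-01]), 'dq': array([-0.0007441 , -0.00037557,  0.00034423,  0.00076503,  0.00273753,
       -0.00031507]), 'effort': array([-1.36264807e-03, -3.93678117e+01, -3.70178640e+01, -2.14843853e-04,
        7.01169643e-03,  6.19955287e-06]), 'tool_pos': array([ 0.26418742, -0.56572142,  0.23007541]), 'tool_rot': array([-3.06497782e+00, -6.80221626e-01,  3.19329613e-04]), 'contact_force': array([-0.12426568,  0.21588012,  0.1618842 ]), 'wrist_torque': array([-0.03533735,  0.02425786,  0.03053722]), 'grip_force': 0.0, 'opening': 0.08563185565601032}
scene 379.489655695121 254.81166619678194 196.3448070201775 [[0.603, 0.797, -0.011, -0.304], [0.623, -0.48, -0.618, -0.323], [-0.498, 0.366, -0.786, 1.775], [0.0, 0.0, 0.0, 1.0]]
top 393.02144400646785 254.71888217546208 185.62758334328913 [[0.014, -1.0, 0.004, -0.052], [-0.986, -0.014, -0.168, 0.582], [0.168, -0.002, -0.986, 1.41], [0.0, 0.0, 0.0, 1.0]]
```

View pics/scene0.png

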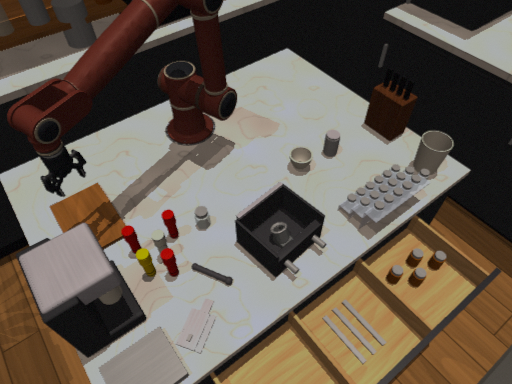

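View pics/top0.png

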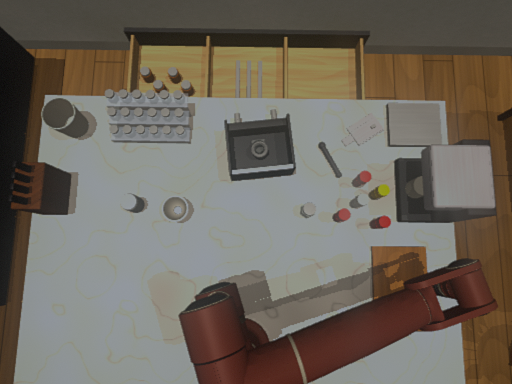

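Scene: the unit is at about (280,228), the white tube at (160,243) among red and yellow look-alikes, the jar at (202,217), the mortar at (300,158) and the canister at (331,142). Top: the unit is at (260,148) with its flap edge as the bright strip at row ~171, and the tube is at ~(358,200). I'll enlarge both next.

```bash
python3 - <<'E'
import cv2,numpy as np
a=cv2.imread("pics/scene0.png");b=cv2.imread("pics/top0.png")
r=lambda i,x,y,w,h,s:cv2.resize(i[y:y+h,x:x+w],None,fx=s,fy=s,interpolation=cv2.INTER_CUBIC)
A=r(b,215,105,90,80,4.44);B=r(b,290,160,110,75,3.6);C=r(a,230,180,100,95,3.0);D=r(a,115,195,105,90,3.5)
c=np.zeros((600,800,3),np.uint8)
def put(i,x,y):
    h=min(i.shape[0],600-y);w=min(i.shape[1],800-x);c[y:y+h,x:x+w]=i[:h,:w]
put(A,0,0);put(B,400,0);put(C,0,315);put(D,400,280)
cv2.imwrite("pics/z.png",c)
E
```

```text
(no output)
```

View pics/z.png

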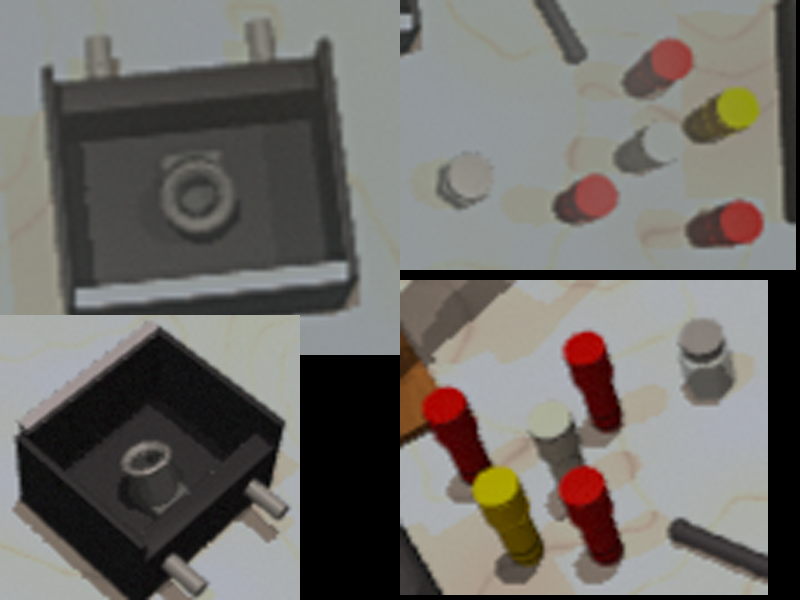

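The white tube's cap top is at about (362,201) in top and (158,235) in scene. The flap strip runs (232,172)–(293,166) and the collet mouth is at (260,150), both in top.

```bash
cat > h.py <<'E'
import numpy as np, cv2
from scipy.spatial.transform import Rotation as R
def ray(d,uv,z,E=None):
    E=d["extrinsics"] if E is None else E
    r=E[:3,:3].T@np.array([(uv[0]-d["cx"])/d["fx"],(uv[1]-d["cy"])/d["fy"],1]);c=-E[:3,:3].T@E[:3,3]
    return c+r*(z-c[2])/r[2]
def load(n): return {k:(v if v.ndim else float(v)) for k,v in np.load(n+"0.npz").items()}
def wristE(d,o):
    T=np.eye(4);T[:3,:3]=R.from_rotvec(o["tool_rot"]).as_matrix();T[:3,3]=o["tool_pos"]
    return np.linalg.inv(T@d["hand_eye"])
E
python3 - <<'E'
from h import *
t=load("top");s=load("scene");np.set_printoptions(precision=3,suppress=True)
L=ray(t,(232.1,171.9),.152);Rr=ray(t,(293.4,165.8),.152);print("strip",L,Rr,np.linalg.norm(L-Rr))
u=(L-Rr);u/=np.linalg.norm(u);print("yaw",np.degrees(np.arctan2(-u[0],u[1])),"mid",(L+Rr)/2)
print("collet mouth",ray(t,(260,150),.074))
# scene: strip ends zoom (20,425),(155,325); wall tops
for p in((20,425),(158,322)):print("sc strip",ray(s,(230+p[0]/3,180+(p[1]-315)/3),.152))
print("sc mouth",ray(s,(230+146/3,180+(460-315)/3),.074))
print("tube top",ray(t,(361.9,200.8),.135),"scene",ray(s,(158.4,235),.135))
for n,p in dict(red1=(365.6,176.7),yel=(383.9,190),red2=(344.7,214.7),red3=(384.7,221.9)).items():print(n,ray(t,p,.135))
for n,p in dict(red1=(585,485),yel=(500,487),red2=(586,350),red3=(446,406)).items():print(n,ray(s,(115+(p[0]-400)/3.5,195+(p[1]-280)/3.5),.135))
print("jar",ray(t,(290+69/3.6,160+178/3.6),.085),"mortar",ray(t,(177,208),.07),"can",ray(t,(134,203),.105))
E
```

```text
strip [0.612 0.035 0.152] [ 0.637 -0.178  0.152] 0.21404226383924968
yaw 6.632560792592677 mid [ 0.624 -0.071  0.152]
collet mouth [ 0.712 -0.062  0.074]
sc strip [ 0.641 -0.179  0.152]
sc strip [0.62  0.04  0.152]
sc mouth [ 0.725 -0.062  0.074]
tube top [ 0.52  -0.417  0.135] scene [ 0.534 -0.42   0.135]
red1 [ 0.605 -0.433  0.135]
yel [ 0.559 -0.495  0.135]
red2 [ 0.471 -0.356  0.135]
red3 [ 0.448 -0.493  0.135]
red1 [ 0.615 -0.429  0.135]
yel [ 0.569 -0.491  0.135]
red2 [ 0.482 -0.354  0.135]
red3 [ 0.459 -0.492  0.135]
jar [ 0.493 -0.241  0.085] mortar [0.493 0.236 0.07 ] can [0.505 0.382 0.105]
```

```bash
cat >> h.py <<'E'
def down(yaw,tilt=0):
    "tool z down, tool x along yaw (deg), tilted so that tool z leans to +x by tilt"
    c,s=np.cos(np.radians(yaw)),np.sin(np.radians(yaw))
    return R.from_matrix(np.array([[c,s,0],[s,-c,0],[0,0,-1]]))*R.from_rotvec([0,np.radians(tilt),0])
def plan(o,pos,rot):
    Rc=R.from_rotvec(o["tool_rot"]);t=np.degrees((Rc.inv()*rot).as_rotvec())/8
    d=np.array(pos)-o["tool_pos"]
    print("t",round(o["t"],2),"pos",np.round(o["tool_pos"],4),"turn units",np.round(t,2),"shift before turn",np.round(Rc.inv().apply(d)/.05,2),"after turn",np.round(rot.inv().apply(d)/.05,2),"F",np.round(o["contact_force"],1),"open",round(o["opening"],4))
E
python3 - <<'E'
from h import *
from station import ctrl,imaging
o=ctrl.get_obs()
print(down(6.6,25).as_matrix()[:,2])
plan(o,[.60,-.065,.35],down(6.6))
d=imaging.get_image("wrist");print(np.round(d["hand_eye"],3),d["fx"])
E
```

```text
[ 0.41981747  0.04857454 -0.90630779]
t 0.1 pos [ 0.2642 -0.5658  0.2302] turn units [-0.01  0.    2.3 ] shift before turn [10.32 -6.24 -2.38] after turn [ 7.82 -9.18 -2.4 ] F [-0.1 -0.3 -0.1] open 0.085
[[-0.    -0.956 -0.293  0.074]
 [ 1.    -0.     0.    -0.   ]
 [-0.    -0.293  0.956 -0.143]
 [ 0.     0.     0.     1.   ]] 287.8811524899843
```

>>> play_rows([
  [0,[0,0,-0.8],[0,0,0.77]],
  [0,[0,0,-0.8],[0,0,0.77]],
  [0,[0,0,-0.8],[0,0,0.76]],
  [0,[0.6,-0.7,0],[0,0,0]],
  [0,[0.6,-0.7,0],[0,0,0]],
  [0,[0.6,-0.7,0],[0,0,0]],
  [0,[0.6,-0.7,0],[0,0,0]],
  [0,[0.6,-0.7,0],[0,0,0]],
])

```text
t: 1.15
tool_pos: [0.3937, -0.3737, 0.3509]
tool_rot: [-3.136, -0.181, 0.0]
contact_force: [-0.0, 0.2, -0.1]
opening: 0.0001
grip_force: 0.0
```

>>> play_rows([
  [0,[0.6,-0.7,0],[0,0,0]],
  [0,[0.6,-0.7,0],[0,0,0]],
  [0,[0.6,-0.7,0],[0,0,0]],
  [0,[0.6,-0.7,0],[0,0,0]],
  [0,[0.6,-0.7,0],[0,0,0]],
  [0,[0.6,-0.7,0],[0,0,0]],
  [0,[0.6,-0.7,0],[0,0,0]],
  [0,[0,0,0],[0,0,0]],
])

```text
t: 2.15
tool_pos: [0.5743, -0.1052, 0.3505]
tool_rot: [-3.135, -0.188, 0.002]
contact_force: [0.3, -0.3, -0.0]
opening: -0.0
grip_force: 0.0
```

```bash
cat >> h.py <<'E'
def snap(name):
    from station import ctrl,imaging
    o=ctrl.get_obs();d=imaging.get_image("wrist");np.savez(name+".npz",**d,E=wristE(d,o))
    cv2.imwrite(f"pics/{name}.png",d["color"]);return o,d
E
python3 - <<'E'
from h import *
o,d=snap("w1");plan(o,[.60,-.065,.35],down(6.6))
E
```

```text
t 2.15 pos [ 0.5743 -0.1052  0.3505] turn units [-0.01  0.01  0.03] shift before turn [ 0.61 -0.74  0.01] after turn [ 0.6  -0.74  0.01] F [ 0.3 -0.3 -0. ] open -0.0
```

View pics/w1.png

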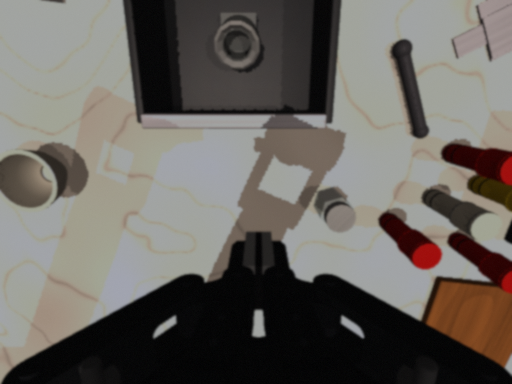

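Wrist: the flap strip spans (140,121)–(331,121), the collet mouth is at (240,42), the tube cap top is at (484,224), the jar at (337,210), and the red2 cap at (425,254).

```bash
python3 - <<'E'
from h import *
np.set_printoptions(precision=4,suppress=True)
z=np.load("w1.npz");E=z["E"];d={k:z[k] for k in("fx","fy","cx","cy")}
g=cv2.imread("pics/w1.png");m=cv2.inRange(g,(110,110,110),(255,255,255))[100:135,200]
print(np.where(m)[0]+100, g[105:135:2,235].mean(1))
L=ray(d,(140,121),.152,E);r=ray(d,(331.5,121),.152,E);print(L,r,np.linalg.norm(L-r),np.degrees(np.arctan2(-(L-r)[0],(L-r)[1])),(L+r)/2)
print("mouth",ray(d,(240,42),.074,E));print("tube",ray(d,(484,224),.135,E),"red2",ray(d,(425,254),.135,E))
E
```

```text
[115 116 117 118 119 120 121 122 123 124 125 126 127 128 129 130 131 132
 133 134] [ 66.6667  60.3333  39.3333  11.3333  40.3333 131.3333 162.     162.
 157.6667 160.     159.3333 137.3333 150.     161.3333 162.3333]
[0.6128 0.0369 0.152 ] [ 0.6392 -0.1822  0.152 ] 0.22073350990664325 6.8644233638950425 [ 0.626  -0.0727  0.152 ]
mouth [ 0.722  -0.0631  0.074 ]
tube [ 0.5306 -0.4166  0.135 ] red2 [ 0.477  -0.3508  0.135 ]
```

>>> play_rows([
  [0,[0.55,-0.18,0.5],[0,0,0.03]],
  [0,[0.55,-0.18,0.5],[0,0,0]],
  [0,[0.55,-0.18,0.5],[0,0,0]],
  [0,[0,0,0.8],[0,0,0]],
  [0,[0,0,0.8],[0,0,0]],
  [0,[0,0,0.7],[0,0,0]],
  [0,[0,0,0.6],[0,0,0]],
  [0,[0,0,0],[0,0,0]],
])

```text
t: 3.2
tool_pos: [0.6497, -0.0722, 0.1277]
tool_rot: [-3.135, -0.172, 0.011]
contact_force: [-0.8, -0.3, -0.0]
opening: -0.0
grip_force: 0.0
```

>>> play_rows([
  [0,[-0.26,0,0],[0,0,0]],
  [0,[-0.26,0,0],[0,0,0]],
  [0,[-0.32,0,0.054],[0,0,0]],
  [0,[-0.308,0,0.104],[0,0,0]],
  [0,[-0.288,0,0.146],[0,0,0]],
])

```text
t: 3.82
tool_pos: [0.5813, -0.0801, 0.1183]
tool_rot: [3.135, 0.175, 0.007]
contact_force: [1.7, -1.1, -1.9]
opening: -0.0003
grip_force: 1.3
```

>>> play_rows([
  [0,[-0.264,0,0.188],[0,0,0]],
  [0,[-0.234,0,0.226],[0,0,0]],
  [0,[-0.196,0,0.258],[0,0,0]],
  [0,[0,0,0],[0,0,0]],
])

```text
t: 4.32
tool_pos: [0.5459, -0.0833, 0.082]
tool_rot: [-3.136, -0.175, 0.001]
contact_force: [0.1, 0.8, -0.4]
opening: 0.0002
grip_force: 0.1
```

```bash
python3 - <<'E'
from h import *
from station import imaging
o,d=snap("w2");plan(o,[.60,-.065,.35],down(6.6))
t=imaging.get_image("scene")["color"]
cv2.imwrite("pics/c2.png",np.hstack([cv2.resize(t[150:290,200:360],None,fx=2.4,fy=2.4),cv2.resize(d["color"],None,fx=.78,fy=.875)]))
E
```

```text
t 4.33 pos [ 0.5459 -0.0833  0.082 ] turn units [-0.    0.   -0.03] shift before turn [ 1.11 -0.25 -5.36] after turn [ 1.12 -0.24 -5.36] F [ 0.1  0.8 -0.4] open 0.0002
```

View pics/c2.png

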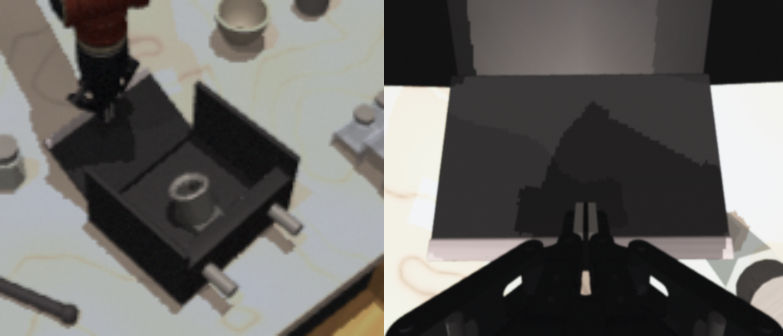

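The flap lies open almost to the stop. I'll push it a little further, then retreat and look at the collet.

>>> play_rows([
  [0,[-0.05,0,0.087],[0,0,0]],
  [0,[0,0,0],[0,0,0]],
])

```text
t: 4.68
tool_pos: [0.5462, -0.0834, 0.0813]
tool_rot: [-3.137, -0.175, -0.006]
contact_force: [-1.0, 2.2, 13.8]
opening: -0.0001
grip_force: 5.6
```

>>> play_rows([
  [0,[0.1,0,-0.4],[0,0,0]],
  [0,[0.4,0,-0.8],[0,0,0]],
  [0,[0.4,0,-0.8],[0,0,0]],
  [0,[0.4,0,-0.8],[0,0,0]],
  [0,[0.2,0,-0.8],[0,0,0]],
  [0,[0,0,0],[0,0,0]],
])

```text
t: 5.42
tool_pos: [0.6211, -0.0756, 0.2631]
tool_rot: [3.134, 0.176, 0.012]
contact_force: [-0.5, -0.0, -0.3]
opening: -0.0001
grip_force: 0.0
```

```bash
python3 - <<'E'
from h import *
np.set_printoptions(precision=4,suppress=True)
o,d=snap("w3");E=wristE(d,o);plan(o,[.5306,-.4176,.25],down(-30))
print(np.linalg.inv(E)[:3,3], (E@[.714,-.062,.074,1])[:3])
E
```

```text
t 5.42 pos [ 0.6211 -0.0756  0.2631] turn units [ 0.   -0.06  4.55] shift before turn [-2.56  6.6   0.26] after turn [1.85 6.83 0.26] F [-0.5 -0.  -0.3] open -0.0001
[ 0.6938 -0.067   0.4065] [-0.0036 -0.1151  0.3126]
```

View pics/w3.png

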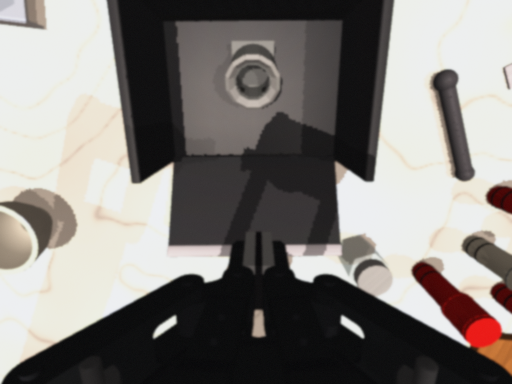

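Flap fully open. The collet rim spans about (226–281, 54–108), centre (253.5,81), and the side walls' front top corners are at (133,182) and (374,181).

```bash
python3 - <<'E'
from h import *
np.set_printoptions(precision=4,suppress=True)
z=np.load("w3.npz");E=z["E"];d={k:z[k] for k in("fx","fy","cx","cy")}
g=cv2.cvtColor(z["color"],cv2.COLOR_BGR2GRAY)[45:115,215:290]
m=cv2.inRange(g,115,255);c=max(cv2.findContours(m,0,2)[0],key=cv2.contourArea);el=cv2.fitEllipse(cv2.convexHull(c));print(el,cv2.boundingRect(c))
M=ray(d,(253.5,81),.074,E);print("mouth",M, ray(d,(el[0][0]+215,el[0][1]+45),.074,E))
a=ray(d,(132.5,182),.137,E);b=ray(d,(374.5,181),.137,E);print("walls",a,b,np.linalg.norm(a-b),(a+b)/2,np.degrees(np.arctan2(-(a-b)[0],(a-b)[1])))
for p in((484,224),):pass
E
```

```text
((31.7293701171875, 47.17247772216797), (61.641502380371094, 82.12886810302734), 27.48528480529785) (0, 9, 66, 61)
mouth [ 0.7193 -0.0599  0.074 ] [ 0.7071 -0.0538  0.074 ]
walls [0.6107 0.0451 0.137 ] [ 0.6376 -0.1872  0.137 ] 0.2338099168954361 [ 0.6241 -0.0711  0.137 ] 6.609003421112016
```

>>> play_rows([
  [0.8,[0,0,0],[0,0,0.91]],
  [0.8,[0,0,0],[0,0,0.91]],
  [0.8,[0,0,0],[0,0,0.91]],
  [0.8,[0,0,0],[0,0,0.91]],
  [0.8,[0,0,0],[0,0,0.91]],
  [0.8,[0.185,0.683,0.026],[0,0,0]],
  [0.8,[0.185,0.683,0.026],[0,0,0]],
  [0.8,[0.185,0.683,0.026],[0,0,0]],
])

```text
t: 6.48
tool_pos: [0.5898, -0.1782, 0.2516]
tool_rot: [-3.034, 0.813, 0.007]
contact_force: [0.3, -0.6, -0.3]
opening: 0.0684
grip_force: 0.0
```

>>> play_rows([
  [0.8,[0.185,0.683,0.026],[0,0,0]],
  [0.8,[0.185,0.683,0.026],[0,0,0]],
  [0.8,[0.185,0.683,0.026],[0,0,0]],
  [0.8,[0.185,0.683,0.026],[0,0,0]],
  [0.8,[0.185,0.683,0.026],[0,0,0]],
  [0.8,[0.185,0.683,0.026],[0,0,0]],
  [0.8,[0.185,0.683,0.026],[0,0,0]],
  [0.8,[0,0,0],[0,0,0]],
])

```text
t: 7.48
tool_pos: [0.526, -0.4184, 0.2422]
tool_rot: [-3.031, 0.818, 0.006]
contact_force: [-0.3, 0.1, -0.4]
opening: 0.0684
grip_force: 0.0
```

```bash
python3 - <<'E'
from h import *
o,d=snap("w4");E=wristE(d,o);plan(o,[.5306,-.4176,.25],down(-30));print(o["q"])
E
```

```text
t 7.47 pos [ 0.526  -0.4184  0.2422] turn units [-0.01  0.03 -0.02] shift before turn [ 0.07 -0.06 -0.16] after turn [ 0.07 -0.06 -0.16] F [-0.3  0.1 -0.4] open 0.0684
[-7.82440397e-01  1.58590187e-01  1.48097655e+00 -3.38399599e-04
  1.50658622e+00  1.31539139e+00]
```

View pics/w4.png

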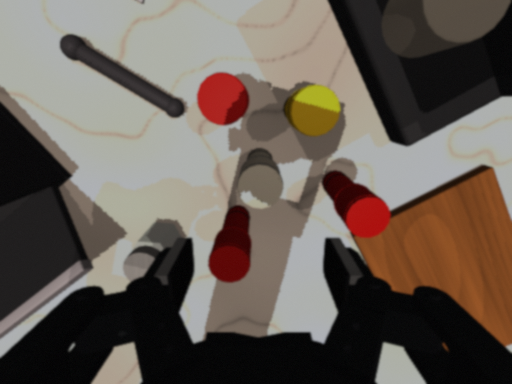

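The white tube's cap top is at about (261,185), with red1 at (222,98), yellow at (315,109), red2 at (231,258) and red3 at (367,214). Both finger paths look clear.

```bash
python3 - <<'E'
from h import *
np.set_printoptions(precision=4,suppress=True)
z=np.load("w4.npz");E=z["E"];d={k:z[k] for k in("fx","fy","cx","cy")}
g=z["color"].astype(int)
print(g[190,230:295:3].mean(1).round().astype(int));print(g[150:220:3,261].mean(1).round().astype(int));print(g[190,261],g[190,300])
for n,p in dict(tube=(261,186),yel=(315,109),red1=(222,98),red2=(231,258),red3=(367,214)).items():print(n,ray(d,p,.135,E))
from station import ctrl
T=ray(d,(261,186),.135,E);o=ctrl.get_obs();plan(o,[T[0],T[1],.135-.025-.019+.003],down(-30))
E
```

```text
[135  81  95  99 108 107 116 103 100 101 101 101 101 100 101 102 101 110
 172 167 161 162]
[ 42  56  50  55  51  85 103 103 104 102 102 102 101 101 101 100  99 117
 164 157 110 109 109 110]
[ 89 102 113] [143 160 172]
tube [ 0.5272 -0.4224  0.135 ]
yel [ 0.5623 -0.4947  0.135 ]
red1 [ 0.6087 -0.4323  0.135 ]
red2 [ 0.4785 -0.3603  0.135 ]
red3 [ 0.4541 -0.494   0.135 ]
t 7.53 pos [ 0.5266 -0.4172  0.2426] turn units [-0.01  0.03 -0.01] shift before turn [0.07 0.09 2.97] after turn [0.06 0.08 2.97] F [0.4 0.4 0.1] open 0.0685
```

>>> play_rows([
  [0.8,[0.17,0.08,0.45],[0,0,0]],
  [0.8,[0,0,0.6],[0,0,0]],
  [0.8,[0,0,0.6],[0,0,0]],
  [0.8,[0,0,0.5],[0,0,0]],
  [0.8,[0,0,0.5],[0,0,0]],
  [0.8,[0,0,0.4],[0,0,0]],
  [0.8,[0,0,0],[0,0,0]],
])

```text
t: 8.4
tool_pos: [0.5322, -0.423, 0.0891]
tool_rot: [-3.032, 0.812, 0.008]
contact_force: [-0.1, -0.2, 0.2]
opening: 0.0679
grip_force: 0.0
```

>>> play_rows([
  [0.3,[0,0,0],[0,0,0]],
  [0.3,[0,0,0],[0,0,0]],
  [0.3,[0,0,0],[0,0,0]],
  [0.3,[0,0,0],[0,0,0]],
  [0.3,[0,0,0],[0,0,0]],
], force=80)

```text
t: 9.02
tool_pos: [0.5341, -0.4257, 0.0945]
tool_rot: [3.033, -0.813, 0.004]
contact_force: [0.6, -0.3, 5.6]
opening: 0.0407
grip_force: 80.7
```

>>> play_rows([
  [0.3,[0,0,-0.2],[0,0,0]],
  [0.3,[0,0,-0.6],[0,0,0]],
  [0.3,[0,0,-0.7],[0,0,0]],
  [0.3,[0,0,-0.7],[0,0,0]],
  [0.3,[0,0,-0.7],[0,0,0]],
  [0.3,[0,0,-0.7],[0,0,0]],
  [0.3,[0,0,0],[0,0,0]],
])

```text
t: 9.9
tool_pos: [0.5342, -0.4259, 0.2765]
tool_rot: [3.031, -0.813, 0.009]
contact_force: [0.4, -0.3, -0.9]
opening: 0.0406
grip_force: 80.7
```

```bash
python3 - <<'E'
from h import *
from station import imaging
o,d=snap("w5")
m=np.array([.7175,-.060,.074]);r=down(6.6,25);a=-r.as_matrix()[:,2]
plan(o,[.60,-.12,.33],down(6.6))
t=imaging.get_image("scene")["color"]
cv2.imwrite("pics/c5.png",np.hstack([cv2.resize(t[130:290,90:250],None,fx=2.4,fy=2.4),cv2.resize(d["color"],(400,384))]))
E
```

```text
t 9.9 pos [ 0.5342 -0.4259  0.2765] turn units [ 0.03 -0.04 -4.58] shift before turn [-1.92 -5.95 -1.09] after turn [ 2.01 -5.93 -1.07] F [ 0.4 -0.3 -0.9] open 0.0406
```

View pics/c5.png

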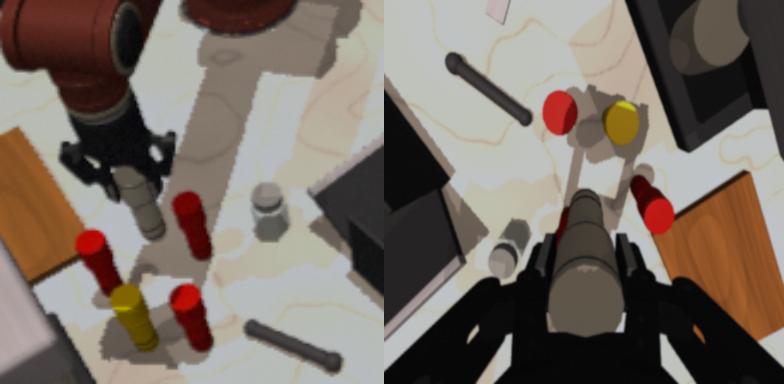

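The tube is held well. Its foot is at about (258,190) and the cap's lower rim at (258,335) in wrist pixels. I'll measure its offset and tilt in the grip numerically.

```bash
python3 - <<'E'
from h import *
np.set_printoptions(precision=4,suppress=True)
z=np.load("w5.npz");g=z["color"].astype(int);H=np.linalg.inv(z["hand_eye"]);print(z["cx"],z["cy"],z["fx"])
print("col258",[(i,*g[i,258]) for i in range(176,206,2)])
print("bottom",[(i,*g[i,258]) for i in range(322,346,2)])
for r in(200,212,225):
    print(r,g[r,225:295:2].sum(1)//3)
def pr(x,y,zz):
    p=H@[x,y,zz,1];return np.round([z["fx"]*p[0]/p[2]+z["cx"],z["fy"]*p[1]/p[2]+z["cy"]],1)
print("far chamf",pr(.017,0,.0865),"face rim",pr(.014,0,.0945),"near cap rim",pr(-.021,0,-.0405),"far cap rim",pr(.021,0,-.0405),"sides",pr(0,.017,.08),pr(0,-.017,.08))
E
```

```text
258.1780930182683 192.34531671070116 287.8811524899843
col258 [(176, np.int64(191), np.int64(193), np.int64(190)), (178, np.int64(193), np.int64(194), np.int64(191)), (180, np.int64(193), np.int64(194), np.int64(192)), (182, np.int64(192), np.int64(194), np.int64(192)), (184, np.int64(191), np.int64(193), np.int64(191)), (186, np.int64(186), np.int64(189), np.int64(187)), (188, np.int64(122), np.int64(125), np.int64(125)), (190, np.int64(38), np.int64(43), np.int64(47)), (192, np.int64(51), np.int64(59), np.int64(65)), (194, np.int64(46), np.int64(54), np.int64(59)), (196, np.int64(24), np.int64(28), np.int64(30)), (198, np.int64(45), np.int64(53), np.int64(57)), (200, np.int64(52), np.int64(62), np.int64(67)), (202, np.int64(53), np.int64(61), np.int64(67)), (204, np.int64(53), np.int64(62), np.int64(68))]
bottom [(322, np.int64(74), np.int64(86), np.int64(94)), (324, np.int64(73), np.int64(85), np.int64(93)), (326, np.int64(74), np.int64(85), np.int64(94)), (328, np.int64(74), np.int64(86), np.int64(94)), (330, np.int64(74), np.int64(85), np.int64(94)), (332, np.int64(74), np.int64
[... 180 characters left out ...]
64(7), np.int64(7), np.int64(8)), (342, np.int64(7), np.int64(6), np.int64(6)), (344, np.int64(7), np.int64(6), np.int64(7))]
200 [188 180 154 117 117 118 113  76  47  40  31  41  53  56  58  58  60  60
  61  61  59  53  43  41  52  60 102 120 112  95  90  89  86  81  78]
212 [171 110  29  14  16  19  40  52  54  56  56  55  56  56  58  60  60  61
  61  64  63  62  62  62  62  61  59  70 115 121 120 121 118 113 107]
225 [ 30  21  24  26  32  49  51  45  41  44  48  52  56  58  60  59  61  61
  62  61  60  60  58  53  46  44  47  53  81 118 123 123 122 122 123]
far chamf [257.7 177.1] face rim [257.7 178.2] near cap rim [257.3 332.1] far cap rim [257.2 245.4] sides [278.5 199.3] [236.9 199.3]
```

```bash
python3 - <<'E'
from h import *
z=np.load("w5.npz");g=z["color"].astype(int).sum(2)//3
print([(i,int(g[i,254:263].mean())) for i in range(186,300,1)])
E
```

```text
[(186, 187), (187, 169), (188, 125), (189, 69), (190, 42), (191, 51), (192, 58), (193, 58), (194, 54), (195, 42), (196, 30), (197, 37), (198, 52), (199, 59), (200, 60), (201, 60), (202, 60), (203, 60), (204, 61), (205, 61), (206, 60), (207, 61), (208, 60), (209, 60), (210, 61), (211, 61), (212, 60), (213, 60), (214, 59), (215, 59), (216, 58), (217, 57), (218, 56), (219, 55), (220, 52), (221, 44), (222, 42), (223, 51), (224, 57), (225, 60), (226, 60), (227, 60), (228, 60), (229, 60), (230, 60), (231, 60), (232, 60), (233, 61), (234, 61), (235, 61), (236, 61), (237, 61), (238, 61), (239, 61), (240, 61), (241, 61), (242, 61), (243, 61), (244, 61), (245, 61), (246, 62), (247, 62), (248, 61), (249, 61), (250, 60), (251, 60), (252, 60), (253, 59), (254, 56), (255, 47), (256, 36), (257, 35), (258, 46), (259, 56), (260, 60), (261, 62), (262, 62), (263, 66), (264, 77), (265, 95), (266, 110), (267, 114), (268, 111), (269, 108), (270, 101), (271, 94), (272, 88), (273, 85), (274, 84), (275, 84), (276, 84), (277, 84), (278, 84), (279, 84), (280, 84), (281, 84), (282, 84), (283, 84), (284, 84), (285, 84), (286, 84), (287, 84), (288, 84), (289, 84), (290, 84), (291, 84), (292, 84), (293, 84), (294, 84), (295, 84), (296, 84), (297, 84), (298, 84), (299, 84)]
```

```bash
python3 - <<'E'
from h import *
z=np.load("w5.npz");g=z["color"]
a=cv2.resize(g[170:384,150:370],None,fx=3.4,fy=2.8,interpolation=cv2.INTER_CUBIC)
a=cv2.convertScaleAbs(a,alpha=1.6,beta=10);cv2.imwrite("pics/z5.png",a);print(a.shape)
E
```

```text
(599, 748, 3)
```

View pics/z5.png

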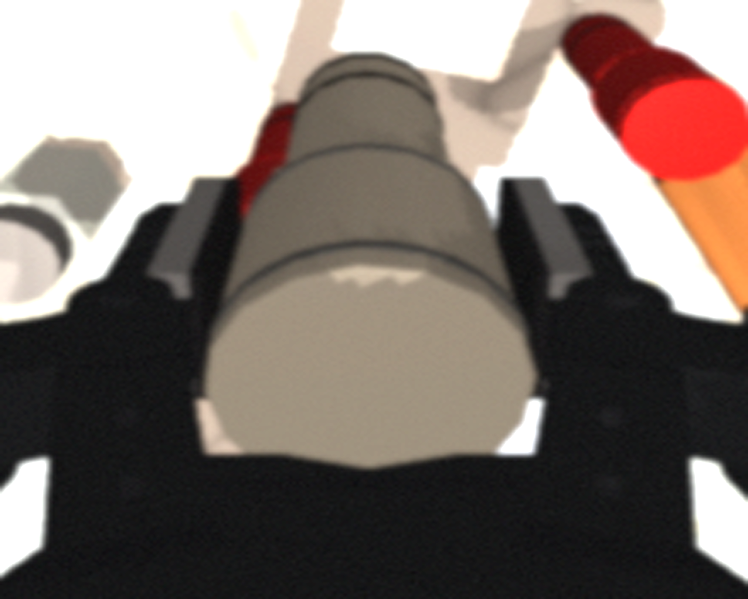

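Enlarged: the cap's far rim is at row 264.6 and its shoulder at 221.8, a ring is at 196.8, and the foot's far edge is at 188.9. The cap's widest point is row ~307 (97.6 px), and the near rim is hidden by the gripper. From this I solve offset, tilt and foot depth.

```bash
python3 - <<'E'
from h import *
from scipy.optimize import least_squares
z=np.load("w5.npz");H=np.linalg.inv(z["hand_eye"])
def row(p):
    q=H@[p[0],0,p[1],1];return z["fy"]*q[1]/q[2]+z["cy"],q[2]
def feats(v):
    x,f,t=v; ax=np.array([np.sin(t),-np.cos(t)]); n=np.array([np.cos(t),np.sin(t)]);F=np.array([x,f])
    P=lambda h,r:row(F+ax*h+n*r)
    return [P(.135,.021)[0]-264.6,P(.085,.021)[0]-221.8,min(P(.008,.017)[0],P(0,.013)[0])-188.9,(.042*z["fx"]/P(.135,0)[1]-97.6)*.7]
for fix in(0,1):
    s=least_squares((lambda v:feats([v[0],v[1],0])) if fix else feats,[0,.0945] if fix else [0,.0945,0]);print(s.x,s.fun)
    if not fix: print("tilt deg",np.degrees(s.x[2]))
E
```

```text
[-0.01171229  0.09637698  0.0109726 ] [ 0.8214098  -1.8834757   1.05844624 -0.33691884]
tilt deg 0.6286836883190013
[-0.01102568  0.09745104] [ 1.42670957 -2.04807852  0.07395188 -1.01388779]
```

Solved: the tube is parallel to the tool but about 11 mm off along tool −x, so it is held by the pads' edges. I'll set it back down on the same spot and regrip it centred.

>>> play_rows([
  [0.3,[0,0,0.7],[0,0,0]],
  [0.3,[0,0,0.7],[0,0,0]],
  [0.3,[0,0,0.7],[0,0,0]],
  [0.3,[0,0,0.7],[0,0,0]],
  [0.3,[0,0,0.5],[0,0,0]],
  [0.3,[0,0,0.25],[0,0,0]],
  [0.3,[0,0,0],[0,0,0]],
])

```text
t: 10.88
tool_pos: [0.5329, -0.4241, 0.0945]
tool_rot: [-3.033, 0.813, 0.003]
contact_force: [-1.1, 2.1, 3.2]
opening: 0.0401
grip_force: 81.6
```

>>> play_rows([
  [0.7,[0,0,0],[0,0,0]],
  [0.8,[0,0,0],[0,0,0]],
  [0.8,[0,0,0],[0,0,0]],
  [0.8,[-0.11,0,0],[0,0,0]],
  [0.8,[-0.11,0,0.08],[0,0,0]],
  [0.8,[0,0,0],[0,0,0]],
])

```text
t: 11.62
tool_pos: [0.523, -0.4188, 0.0904]
tool_rot: [-3.034, 0.813, 0.002]
contact_force: [0.2, -0.5, 0.6]
opening: 0.0685
grip_force: 0.0
```

>>> play_rows([
  [0.54,[0,0,0],[0,0,0]],
  [0.52,[0,0,0],[0,0,0]],
  [0.45,[0,0,0],[0,0,0]],
  [0.4,[0,0,0],[0,0,0]],
  [0.4,[0,0,0],[0,0,0]],
], force=80)

```text
t: 12.25
tool_pos: [0.5242, -0.4196, 0.0917]
tool_rot: [3.034, -0.813, 0.002]
contact_force: [-0.4, 0.9, 2.7]
opening: 0.0405
grip_force: 80.5
```

>>> play_rows([
  [0.3,[0,0,-0.2],[0,0,0]],
  [0.3,[0,0,-0.6],[0,0,0]],
  [0.3,[0,0,-0.7],[0,0,0]],
  [0.3,[0,0,-0.7],[0,0,0]],
  [0.3,[0,0,-0.7],[0,0,0]],
  [0.3,[0,0,-0.7],[0,0,0]],
  [0.3,[0,0,0],[0,0,0]],
])

```text
t: 13.12
tool_pos: [0.5248, -0.4206, 0.2755]
tool_rot: [3.031, -0.813, 0.009]
contact_force: [0.4, 0.3, -0.9]
opening: 0.0409
grip_force: 80.6
```

```bash
cat > rows.py <<'E'
from h import *
import sys
z=np.load(sys.argv[1]+".npz");g=z["color"].astype(int).sum(2)//3
p=g[150:330,254:263].mean(1);e=np.gradient(p)
print("darks",[(i+150,int(p[i])) for i in range(2,178) if p[i]==p[i-2:i+3].min() and p[i]<52]);print("edges",[(i+150,int(e[i])) for i in range(1,179) if abs(e[i])>9])
for r in(280,290,300,310):print(r,g[r,195:225:2],g[r,290:320:2])
E
python3 - <<'E'
from h import *
o,d=snap("w6");plan(o,[.60,-.12,.33],down(6.6))
E
python3 rows.py w6
```

```text
t 13.12 pos [ 0.5248 -0.4206  0.2755] turn units [ 0.03 -0.04 -4.58] shift before turn [-1.7  -5.96 -1.11] after turn [ 2.19 -5.8  -1.09] F [ 0.4  0.3 -0.9] open 0.0409
darks [(179, 45), (184, 35), (207, 41), (239, 34)]
edges [(176, -23), (177, -45), (178, -46), (179, -15), (183, -10), (186, 10), (246, 14), (247, 15), (248, 9)]
280 [ 4  7  8  6  4  6 13 52 79 82 81 81 82 82 81] [81 81 82 80 81 81 82 82 76 40 10  6  4  7  7]
290 [ 6  6  6  8  7  7 27 71 82 83 82 81 82 81 81] [82 82 82 81 81 81 81 80 79 76 35  6  6  6  8]
300 [ 6  7  6  8  6  7 10 41 76 81 81 81 81 80 82] [81 80 82 82 81 82 81 81 74 32  5  7  8  6  8]
310 [ 5  6  8  7  8  8 17 16 46 92 83 82 82 82 81] [ 81  80  82  81  82  82 111 132  46  17  12   7   7   8   8]
```

The tube is now centred in the grip (rim row 246.5, foot row 177.5, matching zero offset). Next I carry it to the unit.

>>> play_rows([
  [0.3,[0,0,-0.22],[0,0,-0.916]],
  [0.3,[0,0,-0.22],[0,0,-0.916]],
  [0.3,[0,0,-0.22],[0,0,-0.916]],
  [0.3,[0,0,-0.22],[0,0,-0.916]],
  [0.3,[0,0,-0.22],[0,0,-0.916]],
  [0.3,[0.2,-0.58,0],[0,0,0]],
  [0.3,[0.2,-0.58,0],[0,0,0]],
  [0.3,[0.2,-0.58,0],[0,0,0]],
])

```text
t: 14.18
tool_pos: [0.5428, -0.3282, 0.3226]
tool_rot: [-3.133, -0.181, 0.006]
contact_force: [-0.0, -0.8, -2.0]
opening: 0.0406
grip_force: 80.8
```

>>> play_rows([
  [0.3,[0.2,-0.58,0],[0,0,0]],
  [0.3,[0.2,-0.58,0],[0,0,0]],
  [0.3,[0.2,-0.58,0],[0,0,0]],
  [0.3,[0.2,-0.58,0],[0,0,0]],
  [0.3,[0.2,-0.58,0],[0,0,0]],
  [0.3,[0.2,-0.58,0],[0,0,0]],
  [0.3,[0.2,-0.58,0],[0,0,0]],
  [0.3,[0,0,0],[0,0,0]],
])

```text
t: 15.18
tool_pos: [0.589, -0.1179, 0.3231]
tool_rot: [-3.134, -0.186, 0.007]
contact_force: [0.2, -0.0, -1.4]
opening: 0.0406
grip_force: 80.9
```

>>> play_rows([
  [0.3,[0,0,0],[0,0.78,0]],
  [0.3,[0,0,0],[0,0.78,0]],
  [0.3,[0,0,0],[0,0.78,0]],
  [0.3,[0,0,0],[0,0.78,0]],
  [0.3,[0,0,0],[0,0,0]],
])

```text
t: 15.8
tool_pos: [0.5875, -0.1206, 0.323]
tool_rot: [-3.039, -0.172, -0.665]
contact_force: [-0.1, 0.3, -1.2]
opening: 0.0406
grip_force: 80.9
```

```bash
python3 - <<'E'
from h import *
from station import ctrl
o=ctrl.get_obs();r=down(6.6,25);t=r.as_matrix()[:,2];M=np.array([.7175,-.060,.074])
plan(o,M-.153*t,r);print(o["q"])
E
```

```text
t 15.8 pos [ 0.5875 -0.1206  0.323 ] turn units [-0.    0.04 -0.02] shift before turn [ 0.37 -0.9   2.6 ] after turn [ 0.36 -0.91  2.6 ] F [-0.1  0.3 -1.2] open 0.0406
[-0.42907921 -0.30727644  1.83187139  0.23030257  1.25091024  0.99644353]
```

>>> play_rows([
  [0.3,[0.12,-0.3,0],[0,0.04,-0.02]],
  [0.3,[0.12,-0.3,0],[0,0,0]],
  [0.3,[0.12,-0.3,0],[0,0,0]],
  [0.3,[0,0,0.65],[0,0,0]],
  [0.3,[0,0,0.65],[0,0,0]],
  [0.3,[0,0,0.65],[0,0,0]],
  [0.3,[0,0,0.65],[0,0,0]],
  [0.3,[0,0,0],[0,0,0]],
])

```text
t: 16.8
tool_pos: [0.6548, -0.0649, 0.2124]
tool_rot: [-3.036, -0.182, -0.671]
contact_force: [-0.4, 0.5, -1.2]
opening: 0.0402
grip_force: 80.9
```

```bash
python3 - <<'E'
from h import *
from station import imaging
o,d=snap("w7");r=down(6.6,25);t=r.as_matrix()[:,2];M=np.array([.7175,-.060,.074])
plan(o,M-.108*t,r)
s=imaging.get_image("scene");np.savez("scene7.npz",**s)
a=cv2.resize(d["color"][60:300,150:370],None,fx=2,fy=2,interpolation=cv2.INTER_CUBIC)
b=cv2.resize(s["color"][160:280,230:320],None,fx=4,fy=4,interpolation=cv2.INTER_CUBIC)
cv2.imwrite("pics/c7.png",cv2.convertScaleAbs(np.hstack([a,b]),alpha=1.4,beta=15))
E
```

```text
t 16.8 pos [ 0.6548 -0.0649  0.2124] turn units [-0.02  0.01  0.03] shift before turn [-0.03  0.05  0.88] after turn [-0.03  0.05  0.88] F [-0.4  0.5 -1.2] open 0.0402
```

View pics/c7.png

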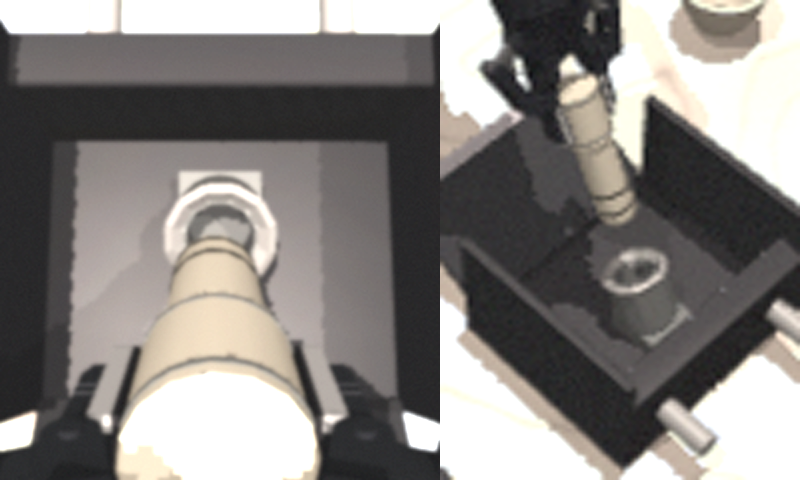

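The collet ring centre is at about (260.5,176) in wrist pixels against the tube axis at 258.2, so I need about 2.4 mm along tool +y, which matches the plan output. Now align and lower to the mouth.

>>> play_rows([
  [0.3,[-0.02,0.05,0],[-0.02,0,0.03]],
  [0.3,[0,0,0.3],[0,0,0]],
  [0.3,[0,0,0.3],[0,0,0]],
  [0.3,[0,0,0.28],[0,0,0]],
  [0.3,[0,0,0],[0,0,0]],
])

```text
t: 17.52
tool_pos: [0.6729, -0.067, 0.1731]
tool_rot: [-3.038, -0.173, -0.675]
contact_force: [0.5, -0.7, -1.9]
opening: 0.0407
grip_force: 80.9
```

>>> play_rows([
  [0.3,[0,0,0.16],[0,0,0]],
  [0.3,[0,0,0.16],[0,0,0]],
  [0.3,[0,0,0.1],[0,0,0]],
  [0.3,[0,0,0],[0,0,0]],
])

```text
t: 18.02
tool_pos: [0.6825, -0.0663, 0.1564]
tool_rot: [-3.038, -0.173, -0.68]
contact_force: [-0.3, 0.3, -1.0]
opening: 0.0407
grip_force: 81.0
```

```bash
cat > st.py <<'E'
from h import *
from station import ctrl
o=ctrl.get_obs();r=down(6.6,25);t=r.as_matrix();M=np.array([.7175,-.060,.074])
plan(o,M+(.04-.093)*t[:,2],r);print("F tool",np.round(R.from_rotvec(o["tool_rot"]).inv().apply(o["contact_force"]),1))
E
python3 st.py
```

```text
t 18.02 pos [ 0.6825 -0.0663  0.1564] turn units [ 0.02 -0.03 -0.01] shift before turn [-0.06 -0.05  0.73] after turn [-0.05 -0.04  0.73] F [-0.3  0.3 -1. ] open 0.0407
F tool [-0.6 -0.3  0.8]
```

>>> play_rows([
  [0.3,[-0.02,-0.02,0.08],[0,0,0]],
  [0.3,[0,0,0.08],[0,0,0]],
  [0.3,[0,0,0],[0,0,0]],
])

```text
t: 18.4
tool_pos: [0.6854, -0.0652, 0.1534]
tool_rot: [-3.038, -0.175, -0.683]
contact_force: [-14.4, 0.8, 15.1]
opening: 0.0405
grip_force: 83.1
```

```bash
python3 st.py
```

```text
t 18.4 pos [ 0.6854 -0.0652  0.1534] turn units [ 0.02 -0.04  0.  ] shift before turn [-0.09 -0.03  0.65] after turn [-0.08 -0.03  0.65] F [-14.4   0.8  15.1] open 0.0405
F tool [ -6.4  -2.4 -19.8]
```

The foot meets the back side of the flare, and the force points to tool −x. I'll back off slightly and shift that way.

>>> play_rows([
  [0.3,[0,0,-0.08],[0,0,0]],
  [0.3,[-0.05,-0.02,0],[0,0,0]],
  [0.3,[0,0,0],[0,0,0]],
])

```text
t: 18.77
tool_pos: [0.6805, -0.0643, 0.1511]
tool_rot: [-3.038, -0.173, -0.68]
contact_force: [-0.2, 0.4, -1.2]
opening: 0.0404
grip_force: 81.0
```

```bash
python3 st.py
```

```text
t 18.77 pos [ 0.6805 -0.0643  0.1511] turn units [ 0.02 -0.03 -0.01] shift before turn [ 0.02 -0.    0.65] after turn [ 0.02 -0.    0.65] F [-0.2  0.4 -1.2] open 0.0404
F tool [-0.7 -0.4  1. ]
```

>>> play_rows([
  [0.3,[0,0,0.08],[0,0,0]],
  [0.3,[0,0,0.06],[0,0,0]],
  [0.3,[0,0,0],[0,0,0]],
])

```text
t: 19.15
tool_pos: [0.6838, -0.0641, 0.1448]
tool_rot: [-3.038, -0.173, -0.68]
contact_force: [-0.0, -0.7, -1.5]
opening: 0.0405
grip_force: 80.9
```

```bash
python3 st.py
```

```text
t 19.15 pos [ 0.6838 -0.0641  0.1448] turn units [ 0.02 -0.03 -0.01] shift before turn [ 0.02 -0.01  0.51] after turn [ 0.02 -0.    0.51] F [-0.  -0.7 -1.5] open 0.0405
F tool [-0.7  0.7  1.3]
```

It is in the bore with no side force. Pushing on past the seal.

>>> play_rows([
  [0.3,[0,0,0.1],[0,0,0]],
  [0.3,[0,0,0.1],[0,0,0]],
  [0.3,[0,0,0.1],[0,0,0]],
  [0.3,[0,0,0],[0,0,0]],
])

```text
t: 19.65
tool_pos: [0.69, -0.0634, 0.1309]
tool_rot: [-3.038, -0.173, -0.679]
contact_force: [0.2, 1.2, -3.5]
opening: 0.0403
grip_force: 81.1
```

```bash
python3 st.py
```

```text
t 19.65 pos [ 0.69   -0.0634  0.1309] turn units [ 0.01 -0.03 -0.01] shift before turn [ 0.02 -0.    0.21] after turn [ 0.02 -0.    0.21] F [ 0.2  1.2 -3.5] open 0.0403
F tool [-1.2 -1.2  3.3]
```

>>> play_rows([
  [0.3,[0,0,0.08],[0,0,0]],
  [0.3,[0,0,0.07],[0,0,0]],
  [0.3,[0,0,0],[0,0,0]],
])

```text
t: 20.02
tool_pos: [0.6932, -0.0629, 0.1243]
tool_rot: [-3.038, -0.173, -0.68]
contact_force: [-0.6, 1.5, -2.7]
opening: 0.0407
grip_force: 81.0
```

>>> play_rows([
  [0.3,[0,0,0.05],[0,0,0]],
  [0.3,[0,0,0.05],[0,0,0]],
  [0.3,[0,0,0],[0,0,0]],
])

```text
t: 20.4
tool_pos: [0.6953, -0.0627, 0.1211]
tool_rot: [-3.038, -0.174, -0.679]
contact_force: [-7.7, 1.7, 4.2]
opening: 0.0404
grip_force: 81.8
```

```bash
python3 st.py
```

```text
t 20.4 pos [ 0.6953 -0.0627  0.1211] turn units [ 0.01 -0.03 -0.  ] shift before turn [ 0.01 -0.   -0.02] after turn [ 0.01 -0.   -0.02] F [-7.7  1.7  4.2] open 0.0404
F tool [-5.  -2.6 -7. ]
```

>>> play_rows([
  [0.3,[-0.01,0,0.06],[0,0,0]],
  [0.3,[0,0,0.06],[0,0,0]],
  [0.3,[0,0,0],[0,0,0]],
])

```text
t: 20.78
tool_pos: [0.6966, -0.0626, 0.1215]
tool_rot: [-3.038, -0.178, -0.676]
contact_force: [-43.2, 1.1, 38.3]
opening: 0.0406
grip_force: 86.2
```

```bash
python3 st.py
```

```text
t 20.77 pos [ 0.6966 -0.0626  0.1215] turn units [ 0.01 -0.01  0.01] shift before turn [-0.02 -0.   -0.02] after turn [-0.02 -0.   -0.02] F [-43.2   1.1  38.3] open 0.0406
F tool [-22.5  -6.  -52.8]
```

Hard stop (53 N axially) at the predicted depth, so the tube is home. Relax, release and withdraw along the axis.

>>> play_rows([
  [0.3,[0.01,0,-0.11],[0,0,0]],
  [0.3,[0,0,0],[0,0,0]],
])

```text
t: 21.02
tool_pos: [0.6953, -0.0627, 0.1211]
tool_rot: [-3.038, -0.174, -0.68]
contact_force: [-10.3, 0.9, 6.1]
opening: 0.0407
grip_force: 82.9
```

>>> play_rows([
  [0.55,[0,0,0],[0,0,0]],
  [0.75,[0,0,0],[0,0,0]],
  [0.75,[0,0,0],[0,0,0]],
])

```text
t: 21.4
tool_pos: [0.6965, -0.0632, 0.1208]
tool_rot: [-3.038, -0.173, -0.684]
contact_force: [-0.6, 0.6, -0.7]
opening: 0.0641
grip_force: 0.0
```

```bash
python3 st.py
```

```text
t 21.4 pos [ 0.6965 -0.0632  0.1208] turn units [ 0.02 -0.05 -0.01] shift before turn [-0.01 -0.01 -0.03] after turn [-0.01 -0.02 -0.03] F [-0.6  0.6 -0.7] open 0.0641
F tool [-0.8 -0.6  0.4]
```

>>> play_rows([
  [0.75,[0,0,-0.3],[0,0,0]],
  [0.75,[0,0,-0.7],[0,0,0]],
  [0.75,[0,0,-0.7],[0,0,0]],
  [0.75,[0,0,-0.7],[0,0,0]],
  [0,[0,0,0],[0,0,0]],
  [0,[0,0,0],[0,0,0]],
  [0,[0,0,0],[0,0,0]],
])

```text
t: 22.28
tool_pos: [0.6443, -0.0683, 0.2267]
tool_rot: [-3.038, -0.173, -0.677]
contact_force: [0.1, -0.0, -0.9]
opening: 0.0096
grip_force: 0.0
```

```bash
python3 - <<'E'
from h import *
o,d=snap("w8");E=wristE(d,o);g=d["color"].astype(int).sum(2)//3
r=down(6.6,25).as_matrix();t=r[:,2]
P=np.array([.6966,-.0626,.1215])   # TCP at hard stop
F=P+.093*t
def pr(p):
    q=E@[*p,1];return np.round([d["fx"]*q[0]/q[2]+d["cx"],d["fy"]*q[1]/q[2]+d["cy"]],1)
C=F-.135*t
print("home: cap centre",pr(C),"far",pr(C+.021*r[:,0]),"near",pr(C-.021*r[:,0]),"L/R",pr(C-.021*r[:,1]),pr(C+.021*r[:,1]))
C2=F-.155*t;print("20 mm up: centre",pr(C2),"far",pr(C2+.021*r[:,0]),"L/R",pr(C2-.021*r[:,1]),pr(C2+.021*r[:,1]))
c=int(pr(C)[0]);print("col",c,[(i,int(g[i,c-2:c+3].mean())) for i in range(130,240,3)]);rr=int(pr(C)[1]);print("row",rr,[(i,int(g[rr,i])) for i in range(c-50,c+51,4)])
m=np.array([.6265+0,-.0715,.152]);h=np.array([.6265,-.0715]);ux=r[:,0]*[1,1,0];ux/=np.linalg.norm(ux)
tgt=np.array([h[0],h[1],0])-.170*ux+[0,0,.35];plan(o,tgt,down(6.6))
E
```

```text
home: cap centre [258.5 197.4] far [258.5 171.7] near [258.6 221.7] L/R [232.2 197.4] [284.8 197.3]
20 mm up: centre [258.6 205.8] far [258.6 177.9] L/R [229.9 205.8] [287.3 205.7]
col 258 [(130, 82), (133, 83), (136, 84), (139, 86), (142, 121), (145, 95), (148, 197), (151, 122), (154, 111), (157, 131), (160, 143), (163, 132), (166, 146), (169, 146), (172, 132), (175, 233), (178, 239), (181, 239), (184, 239), (187, 239), (190, 238), (193, 238), (196, 238), (199, 238), (202, 237), (205, 238), (208, 237), (211, 237), (214, 237), (217, 237), (220, 236), (223, 192), (226, 128), (229, 128), (232, 129), (235, 129), (238, 129)]
row 197 [(208, 105), (212, 106), (216, 107), (220, 105), (224, 105), (228, 106), (232, 227), (236, 238), (240, 238), (244, 238), (248, 238), (252, 239), (256, 238), (260, 238), (264, 238), (268, 238), (272, 238), (276, 238), (280, 237), (284, 111), (288, 108), (292, 106), (296, 105), (300, 104), (304, 103), (308, 83)]
t 22.27 pos [ 0.6443 -0.0683  0.2267] turn units [ 0.01 -3.14 -0.01] shift before turn [-2.36  0.03 -3.83] after turn [-3.76  0.02 -2.47] F [ 0.1 -0.  -0.9] open 0.0096
```

The cap matches the home position (rows 173–223, width 52 px), so the tube stayed down. Next I go outside the flap to shut it.

>>> play_rows([
  [0,[0,0,-0.5],[0,-0.785,0]],
  [0,[0,0,0],[0,-0.785,0]],
  [0,[0,0,0],[0,-0.785,0]],
  [0,[0,0,0],[0,-0.785,0]],
  [0,[-0.65,0,0],[0,0,0]],
  [0,[-0.65,0,0],[0,0,0]],
  [0,[-0.65,0,0],[0,0,0]],
  [0,[-0.65,0,0],[0,0,0]],
])

```text
t: 23.32
tool_pos: [0.5041, -0.0843, 0.2496]
tool_rot: [3.136, 0.178, 0.001]
contact_force: [-0.2, 0.1, -0.1]
opening: 0.0003
grip_force: 0.0
```

```bash
python3 - <<'E'
from h import *
from station import ctrl
plan(ctrl.get_obs(),[.479,-.0887,.05],down(6.6))
E
```

```text
t 23.32 pos [ 0.5041 -0.0843  0.2496] turn units [ 0.01 -0.01 -0.01] shift before turn [-0.51  0.03  3.99] after turn [-0.51  0.03  3.99] F [-0.2  0.1 -0.1] open 0.0003
```

>>> play_rows([
  [0,[-0.51,0.03,0],[0,0,0]],
  [0,[0,0,0.7],[0,0,0]],
  [0,[0,0,0.7],[0,0,0]],
  [0,[0,0,0.7],[0,0,0]],
  [0,[0,0,0.7],[0,0,0]],
  [0,[0,0,0.7],[0,0,0]],
  [0,[0,0,0.5],[0,0,0]],
  [0,[0,0,0],[0,0,0]],
])

```text
t: 24.32
tool_pos: [0.4781, -0.0881, 0.0477]
tool_rot: [-3.136, -0.178, 0.006]
contact_force: [-0.1, 1.1, 1.1]
opening: -0.0002
grip_force: 0.0
```

>>> play_rows([
  [0,[0.4,0,0],[0,0,0]],
  [0,[0.2,0,-0.25],[0,0,0]],
  [0,[0.12,0,-0.2],[0,0,0]],
  [0,[0.12,0,-0.15],[0,0,0]],
  [0,[0,0,0],[0,0,0]],
])

```text
t: 24.95
tool_pos: [0.5236, -0.0843, 0.0827]
tool_rot: [3.134, 0.178, 0.009]
contact_force: [-1.2, 0.8, -0.1]
opening: -0.0
grip_force: 0.2
```

>>> play_rows([
  [0,[0.29,0,-0.264],[0,0,0]],
  [0,[0.326,0,-0.214],[0,0,0]],
  [0,[0.354,0,-0.166],[0,0,0]],
  [0,[0.374,0,-0.112],[0,0,0]],
  [0,[0.3,0,-0.03],[0,0,0]],
  [0,[0,0,0],[0,0,0]],
])

```text
t: 25.7
tool_pos: [0.6049, -0.075, 0.1209]
tool_rot: [3.134, 0.178, 0.007]
contact_force: [0.3, -0.3, 0.0]
opening: -0.0001
grip_force: 0.0
```

>>> play_rows([
  [0,[0.1,0,0],[0,0,0]],
  [0,[0.1,0,0],[0,0,0]],
  [0,[0,0,0],[0,0,0]],
])

```text
t: 26.08
tool_pos: [0.6107, -0.074, 0.1202]
tool_rot: [3.135, 0.178, -0.009]
contact_force: [-13.0, -1.0, 6.3]
opening: -0.0002
grip_force: 6.4
```

The shut stop is felt (13 N). A last nudge, then back away and check.

>>> play_rows([
  [0,[0.06,0,0],[0,0,0]],
  [0,[0,0,0],[0,0,0]],
])

```text
t: 26.32
tool_pos: [0.6107, -0.074, 0.1202]
tool_rot: [3.135, 0.178, -0.022]
contact_force: [-24.8, -2.0, 15.2]
opening: -0.0001
grip_force: 12.7
```

>>> play_rows([
  [0,[-0.2,0,0],[0,0,0]],
  [0,[-0.7,0,0],[0,0,0]],
  [0,[-0.7,0,-0.5],[0,0,0]],
  [0,[0,0,-0.8],[0,0,0]],
  [0,[0,0,-0.8],[0,0,0]],
  [0,[0,0,-0.8],[0,0,0]],
  [0,[0.2,0,-0.8],[0,0,0]],
  [0,[0,0,0],[0,0,0]],
])

```text
t: 27.32
tool_pos: [0.5487, -0.0815, 0.3102]
tool_rot: [3.132, 0.178, 0.018]
contact_force: [-0.1, 0.6, -0.7]
opening: -0.0001
grip_force: 0.0
```

```bash
python3 - <<'E'
from h import *
o,d=snap("w9");E=wristE(d,o);g=d["color"].astype(int).sum(2)//3;print(o["tool_pos"],o["contact_force"])
def pr(p):
    q=E@[*p,1];return np.round([d["fx"]*q[0]/q[2]+d["cx"],d["fy"]*q[1]/q[2]+d["cy"]],1)
r=down(6.6).as_matrix();ux,uy=r[:,0],-r[:,1]
S=np.array([.628,-.0715,.152]);S7=S+np.array([-.0115*1,0,0])
print("strip shut outer/inner",pr(S-.008*ux),pr(S+.008*ux),"if 5deg open mid",pr(S-.0113*ux))
for off in(-60,60):
    c=int(pr(S+off/1000*uy)[0]);m=int(pr(S)[1]);print(c,[(i,int(g[i,c])) for i in range(m-16,m+17,1)])
t=down(6.6,25).as_matrix();C=np.array([.6966,-.0626,.1215])-.042*t[:,2];print("cap centre",pr(C),"far",pr(C+.021*t[:,0]),"near",pr(C-.021*t[:,0]),"LR",pr(C+.021*t[:,1]),pr(C-.021*t[:,1]))
c,rr=pr(C).astype(int);print([(i,int(g[i,c])) for i in range(rr-40,rr+45,3)]);print([(i,int(g[rr,i])) for i in range(c-32,c+33,3)])
E
python3 - <<'E'
from h import *
from station import imaging
t0=np.load("top0.npz")["color"];s0=np.load("scene0.npz")["color"]
T=imaging.get_image("top")["color"];S=imaging.get_image("scene")["color"]
D=lambda a,b,x,y:int(np.abs(a[y-12:y+13,x-12:x+13].astype(int)-b[y-12:y+13,x-12:x+13]).mean())
print("scene mortar,can,jar",[D(s0,S,*p) for p in((300,158),(331,142),(202,217))],"reds",[D(s0,S,*p) for p in((130,238),(170,224),(145,262),(170,263))])
E
```

```text
[ 0.54872411 -0.0814897   0.31015601] [-0.05592288  0.62392202 -0.66193424]
strip shut outer/inner [256.4 108.2] [256.4  91.4] if 5deg open mid [256.5 111.6]
316 [(83, 39), (84, 39), (85, 38), (86, 38), (87, 39), (88, 38), (89, 45), (90, 73), (91, 109), (92, 133), (93, 142), (94, 144), (95, 145), (96, 145), (97, 144), (98, 143), (99, 145), (100, 146), (101, 148), (102, 148), (103, 147), (104, 145), (105, 135), (106, 115), (107, 114), (108, 135), (109, 148), (110, 149), (111, 149), (112, 148), (113, 150), (114, 149), (115, 150)]
196 [(83, 58), (84, 59), (85, 58), (86, 58), (87, 58), (88, 57), (89, 56), (90, 59), (91, 81), (92, 117), (93, 140), (94, 147), (95, 148), (96, 147), (97, 147), (98, 145), (99, 145), (100, 144), (101, 144), (102, 146), (103, 148), (104, 147), (105, 143), (106, 132), (107, 120), (108, 126), (109, 140), (110, 146), (111, 148), (112, 147), (113, 148), (114, 148), (115, 147)]
cap centre [255.2  41.2] far [255.   14.8] near [255.3  64.9] LR [277.9  41.1] [232.4  41.2]
[(1, 57), (4, 75), (7, 73), (10, 84), (13, 83), (16, 82), (19, 139), (22, 138), (25, 138), (28, 137), (31, 137), (34, 136), (37, 136), (40, 136), (43, 136), (46, 136), (49, 135), (52, 135), (55, 135), (58, 134), (61, 136), (64, 130), (67, 43), (70, 32), (73, 56), (76, 59), (79, 60), (82, 60), (85, 60)]
[(223, 47), (226, 47), (229, 49), (232, 120), (235, 137), (238, 137), (241, 136), (244, 137), (247, 136), (250, 136), (253, 136), (256, 136), (259, 136), (262, 136), (265, 136), (268, 136), (271, 135), (274, 132), (277, 51), (280, 40), (283, 50), (286, 49)]
scene mortar,can,jar [3, 2, 5] reds [2, 3, 2, 7]
```

The flap strip (rows 91–107) matches shut, the cap matches home, and the bystanders have not moved. Handing in.

```bash
python3 -c "
from station import ctrl
print(ctrl.finish_job())"
```

```text
the job is handed in; nothing more can be done
None
```

The filter tube is fully home in the collet, the flap is shut, the mortar, canister and jar are undisturbed, and the job was handed in at about 27 s of the 72 s allowed.

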